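# Isolate the clog lathe for lockout

## Task

Make the clog lathe safe for a blade change: on the sloping green console that has the black bar handle, turn the bar handle anticlockwise all the way to off, and only then swing the steel lockout hasp beside it fully out to the right, so that its eye stands out past the console's side for a padlock. Leave both like that and let go; do not turn the round speed knob on the other console and do not disturb the things on the bench.

Things in the scene. Friction and masses are not known exactly. Their poses are not given: they have to be found in the camera images.
- console: Isolator console: green steel desk box 180 mm deep (x), 250 wide (y), fixed to the bench, left or right of the speed console. Origin: centre of underside, z up; low front edge (55 mm high) at -x, rear edge 159 mm high at +x. Its whole top is a plane sloping 30 degrees, facing the operator. An 8 mm upright board with two lamps rises above the rear edge to 187 mm.
- panel: Handle's fixed grey base plate, 96 mm square, 9 mm high, on the slope. Origin on the sloping surface, on the handle's turning axis, 45 mm left of the console's middle. x points up the slope, y to the left (as the operator at the low edge sees it), z straight out of the slope, 30 degrees from vertical: the direction of both the handle's and the hasp's axes.
- handle_grip (a point): Middle of the black bar handle, on its turning axis, 36 mm out from the sloping surface. The bar is 90 mm long, 18 wide and stands 14 to 50 mm out from the slope. Site x runs along the bar to the end with the white line, z out of the slope. On: bar points up the slope; off: bar lies level, white line to the left.
- handle (a joint): Turn of the isolator handle in rad, anticlockwise seen by the operator: 0 = on (bar up the slope), 1.571 = off (bar across the slope, at its stop). Stiff (0.25 N m of friction, no spring); stays where it is left. Starts between 0 and 0.25.
- hasp_tab (a point): Point on the hasp's upright finger tab, a steel tab 8 mm thick (point y), 16 wide (point x), standing 8 to 44 mm out from the sloping surface. The point is on its centre line, 32 mm out from the slope and 46 mm from the pivot axis. Site x points along the leaf from pivot to eye, z out of the slope.
- hasp_pivot (a point): Hasp's pivot, 8 mm out from the slope, 40 mm down the slope and 130 mm right of the handle's axis; its head stands 13 mm out. The hasp is a flat steel leaf 24 mm wide, its top 8 mm out from the slope, with an eye 72 mm from the pivot. Folded in it points up the slope; swung out it points right, the eye past the console's side over a fixed 3 mm lug.
- hasp (a joint): Swing of the hasp leaf in rad, clockwise seen by the operator, in the plane of the slope: 0 = folded in (up the slope), 1.571 = fully out to the right, at its stop. Light (0.06 N m of friction, no spring); stays where it is left. Starts between 0 and 0.3.
- speed_box: The other green console, for the lathe's speed: same shape and slope, 180 mm wide, with a round black knob (52 mm diameter, 31 mm high) and two small black push buttons; origin at the centre of its underside. Not to be operated.
- speed_mark (a point): End of the white line on top of the round speed knob, 24 mm from the knob's axis; moves if the knob is turned. Must stay.
- clog_a: A wooden clog, 240 x 86 x 87 mm, loose on the bench; origin at the middle of its sole, x towards the toe.
- clog_b: Another wooden clog of the same size, loose on the bench.
- billet: A raw wooden billet, 160 x 70 x 70 mm, loose, behind the consoles; origin at the centre of its underside.
- chisel: A chisel 200 mm long, 22 mm high, lying loose between the two consoles; origin near its middle, x towards the blade.
- mallet: A wooden mallet, 270 mm long, head 75 x 120 x 60 mm, lying loose at the left; origin in its handle, x towards the head.
- wax_tin: A plain steel tin, 72 mm diameter, 45 mm high, standing loose in front of the consoles.
- gauge_block: A small steel gauge block, 90 x 35 x 42 mm, loose in front of the consoles.

How it is judged:
By the outcome, as a careful person would: the job done as asked, in the order asked, and still so for the second after the job is handed in, with the robot touching nothing.
It also fails if it takes over 58 s, if anything falls off the work surface, if the arm or the gripper's body presses on something with over 40 N, if the wrist force passes 120 N, or if a joint passes its speed limit or range.

## Robot

A 6-joint arm with a two-finger parallel gripper is mounted at the origin on the work surface. World frame = base frame: x ahead of the robot, y to its left, z up, the work surface at z = 0. Lengths are in m, angles in rad, forces in N, time in s.
With the tool pointing down it reaches from about 0.15 to 0.775 m from the base axis. Payload 6.1 kg.
Tool frame: the origin (TCP) lies midway between the tips of the shut fingers; the grasp point (between the pads) lies manip.hold_point_z behind it (manip.hold_point_z is the distance from the TCP to the grasp point, in m); z points along the fingers, y is the line along which they close (so a half turn about z gives the same grasp; the last joint's range is limited). The gripper opens to 85 mm and grips with 20 to 120 N. Pads are 22 mm wide; open, the fingers measure 114 mm over their backs; the gripper's body (76 mm by 85 mm) begins 54 mm behind the grasp point. The pads swing forward as they close: fully open they stand 13 mm farther back than shut.
Start: joints at [0, 0.126, -0.04, 1.405, 0, 1.571], TCP at [0.525, -0, 0.231] pointing down, gripper open.
Joint ranges: [-2.72, 2.72], [-0.95, 1.95], [-1.27, 1.35], [-1.78, 2.02], [-1.46, 1.47], [-3.14, 3.14]. Speed limits (rad/s): [2.39, 2.39, 3.01, 3.14, 3.14, 3.14].

## Interface

Orientations are given as a unit quaternion [w, x, y, z].
In Python, from workcell import manip gives the robot as it stands. The module is installed in compiled form; this text tells all that it offers.
- The arm moves only by the tool apply_moves, never from a script. Its argument "deltas" is a list of rows, each a list of 3 entries, a list of its own where there are three numbers: the turn, a rotation vector about the world's x, y, z in degrees, then the shift along the world's x, y, z in cm, then the closure, from 0 (fully open) to 1 (shut). A call has 1 to 8 rows; each row shifts and turns the commanded pose from where the row before left it; what a row does not reach is not made up. A row lasts 1/10 s, in which the tool goes at most 50 mm and 8.59 degrees, less where a joint would pass 70% of its speed; a pose out of reach is approached as far as the arm can. A call is refused whole if a number of a shift passes 5 or a number of a turn 8.59, either way. A call with a gripper value outside its range is refused whole. The fingers move at their own pace and stop on an object; "force" is the grip in N (left out, the last holds). Time passes only in rows, so rows that do not move let the fingers close. It gives the time, the measured TCP pose, the force, the opening and the grip force at its end, in the units of the state.
- manip.sense(): the state, without advancing time (a new reading comes with each control period).
- manip.camera(name): name is "scene" or "side" or "wrist"; returns the picture (480x640x3 uint8, red, green, blue); there is no depth.
- manip.calibration(name): a dict with "fx", "fy", "cx", "cy" (pixels), "k1" (the pictures are not rectified: a ray, as slopes to the right and down, at radius r is drawn at 1 + k1 r^2 times it, then the intrinsics apply), "rvec" (rotation vector, rad) and "tvec" (3), from world to camera coordinates, as OpenCV has them. Camera axes: x right, y down, z forward; pixel columns grow to the right and rows downward; lengths in m; the calibration is good to about 2 mm. A picture is of the moment at which its call begins: read the wrist's pose just before it. calibration takes no time and is no camera call; for the wrist camera it gives the pose at the moment of the call.
- manip.sign_off(): hands the job in; it is judged then, once.
The state is a dict: "clock": time; "qpos": joint angles; "joint_vel": joint speeds; "tau": joint torques, N m; "tool_pos": TCP position; "orientation": TCP orientation; "contact_force": force on the tool from outside, world axes, zero at the start; "wrist_torque": the same for the moment, N m; "width": finger opening in m; "grip_force": force on a finger pad.
Only numpy, scipy, OpenCV 4.12 (cv2) and the standard library are available. Lean on these libraries where they do the work, as an engineer would, in place of code of your own. Each camera call takes 0.05 s, during which the arm holds its last target. There are 200 camera calls.

## Working session

There is one attempt and no reset: what is moved stays moved. The work goes in short steps, Python scripts to look and compute and a tool call to move; the robot and the scene stay as the last step left them, time stands still between calls to the robot, and variables do not carry over. Pictures are saved under pics/ and viewed, at most 10 in all, crops included, and the job is handed in when it is done.

Besides the shell and the picture viewer there is one more tool, called after "Request:" in YAML: its name, and indented under it one key for each argument. apply_moves: Moves the arm, as the interface text tells. Its arguments: {"type":"object","properties":{"deltas":{"type":"array"},"force":{"type":"number"}},"required":["deltas"]}

```bash
mkdir -p pics; python3 - <<'E'
from workcell import manip
import cv2
for n in ("scene","side"):
    im=manip.camera(n); cv2.imwrite(f"pics/{n}0.png",im[:,:,::-1]); print(n,manip.calibration(n))
print(manip.sense(),manip.hold_point_z)
E
```

```text
scene {'fx': 619.8500599952665, 'fy': 619.8500599952665, 'cx': 324.7571509309942, 'cy': 224.88275040542246, 'k1': 0.007045876756493401, 'rvec': array([ 0.99862514,  2.47663544, -1.02684171]), 'tvec': array([ 0.42326975, -0.16846339,  1.91428191])}
side {'fx': 470.54022585923633, 'fy': 470.54022585923633, 'cx': 317.560487259048, 'cy': 240.09218616721517, 'k1': -0.1044081989382731, 'rvec': array([ 2.27279154, -0.54879998,  0.25481266]), 'tvec': array([-0.5153229 ,  0.24082556,  1.13815618])}
{'clock': 0.1, 'qpos': array([-3.37349957e-05,  1.26333907e-01, -4.04858963e-02,  1.40544947e+00,
       -7.77588062e-06,  1.57081776e+00]), 'joint_vel': array([-0.00181727, -0.00042244,  0.00258176,  0.00059467,  0.00120162,
       -0.00157496]), 'tau': array([-1.61755201e-03, -4.36907172e+01,  3.53606522e+01,  1.36335523e-02,
       -5.14612566e-05,  1.73892335e-06]), 'tool_pos': array([ 5.24619582e-01, -1.99958121e-05,  2.30608574e-01]), 'orientation': array([-5.18020762e-04,  7.07126091e-01,  7.07087087e-01, -5.23512730e-04]), 'contact_force': array([-0.31929984,  0.21546372, -1.44664705]), 'wrist_torque': array([-0.02674285, -0.01124656, -0.03492424]), 'grip_force': 0.0, 'width': 0.08523601038644221} 0.0187
```

View pics/scene0.png

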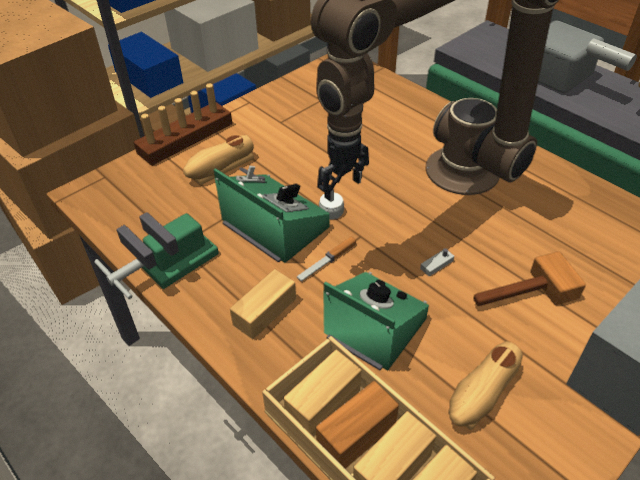

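View pics/side0.png

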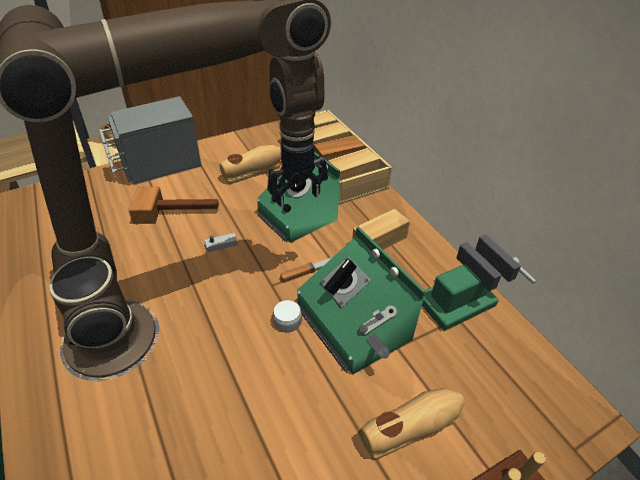

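The isolator console is the nearer one in the side view (handle at about (342,275), hasp at about (378,320)). The speed console is behind it at about (298,200). I'll zoom in on the isolator in both views.

```bash
python3 - <<'E'
import cv2,numpy as np
a=cv2.imread("pics/side0.png")[220:375,285:435]; b=cv2.imread("pics/scene0.png")[160:265,205:340]
a=cv2.resize(a,(450*0+580,599),interpolation=cv2.INTER_CUBIC)
cv2.imwrite("pics/z1.png",a)
E
```

```text
(no output)
```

View pics/z1.png

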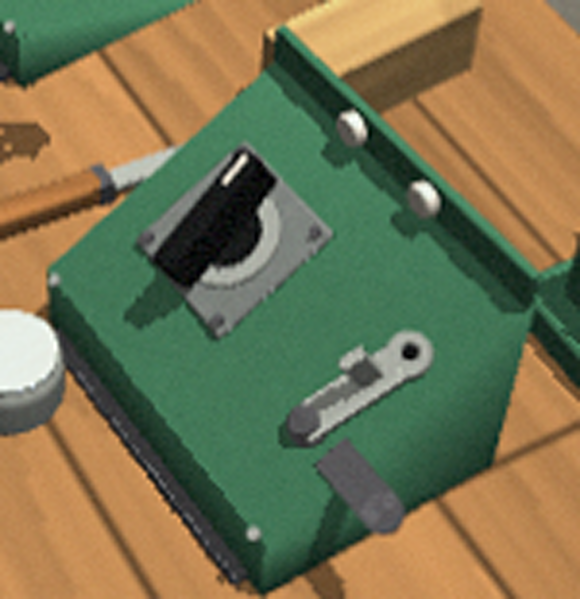

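```bash
cat > h.py <<'E'
import numpy as np,cv2
from scipy.optimize import least_squares
from scipy.spatial.transform import Rotation as R
RS=R.from_euler('y',-30,degrees=True).as_matrix()  # slope frame in console frame: x up slope
def con(s,u):  # slope coords (x up slope rel panel,y left rel panel,z out) -> console frame
    o=np.array([-.09,.045,.055])+RS@[u,0,0]
    return o+np.asarray(s)@RS.T
def world(p,s):
    return con(s,p[3])@R.from_euler('z',p[2]).as_matrix().T+[p[0],p[1],0]
def proj(c,P):
    P=np.atleast_2d(P)
    return cv2.projectPoints(P,np.array(c['rvec']),np.array(c['tvec']),np.array([[c['fx'],0,c['cx']],[0,c['fy'],c['cy']],[0,0,1.]]),np.array([c['k1'],0,0,0,0]))[0][:,0]
def pts(p):
    h,t=p[4],p[5]; q=.048
    d=np.array([np.cos(h),np.sin(h),0]); e=np.array([np.cos(t),-np.sin(t),0])
    z=lambda a:np.array([0,0,a]); piv=np.array([-.04,-.130,0])
    return dict(pL=[-q,q,.009],pT=[q,q,.009],pR=[q,-q,.009],pB=[-q,-q,.009],piv=piv+z(.013),eye=piv+.072*e+z(.008),
      white=.045*d+z(.05),black=-.045*d+z(.05),tab=piv+.046*e+z(.044),cL=[-p[3],.08,0],cR=[-p[3],-.17,0])
def fit(obs,p0):  # obs: list of (calib,{name:px})
    def f(p):
        P=pts(p); return np.concatenate([(proj(c,world(p,np.array([P[k] for k in o])))-np.array(list(o.values()))).ravel() for c,o in obs])
    r=least_squares(f,p0,loss='soft_l1'); return r.x,f(r.x).reshape(-1,2)
E
python3 - <<'E'
from h import *
from workcell import manip
c=manip.calibration('side'); s=580/150; s2=599/155
o=dict(pL=(137,243),pT=(243,147),pR=(332,233),pB=(217,340),piv=(303,420),eye=(411,351),white=(258,165),black=(172,276),tab=(355,355),cL=(50,283),cR=(255,550))
o={k:(285+a/s-.5,220+b/s2-.5) for k,(a,b) in o.items()}
p,r=fit([(c,o)],[.55,-.3,0,.1,.1,.1]); print(p)
for k,e in zip(o,r): print(k,e.round(1))
P=pts(p)
for k in('piv','eye','tab','white','black'): print(k,world(p,np.array(P[k])).round(3))
np.save('p.npy',p)
E
```

```text
[ 0.56233807 -0.23035239  0.08480254  0.10670157  0.21890687  0.09482074]
pL [-0.6 -0.5]
pT [ 0.7 -1.9]
pR [1.2 0.5]
pB [0.7 0.4]
piv [1.1 1.1]
eye [-0.7  0.1]
white [-1.4 -3.1]
black [-2.2 -1.2]
tab [-0.4  0.9]
cL [-0.6 -1.9]
cR [3.8 1.9]
piv [ 0.531 -0.318  0.1  ]
eye [ 0.596 -0.32   0.131]
tab [ 0.555 -0.321  0.149]
white [ 0.573 -0.174  0.174]
black [ 0.499 -0.2    0.13 ]
```

```bash
cat >> h.py <<'E'
def slopeR(p): return R.from_euler('z',p[2])*R.from_euler('y',-30,degrees=True)
def target(p,ang): # tool z into slope, closing axis (tool y) at angle ang+90 from slope x
    return slopeR(p)*R.from_euler('z',ang)*R.from_matrix(np.array([[-1,0,0],[0,1,0],[0,0,-1.]]).T)
def plan(s,p,pos,ang=None):
    q=s['orientation']; c=R.from_quat([q[1],q[2],q[3],q[0]])
    d=np.array(world(p,np.array(pos,float)))-s['tool_pos']
    print('shift cm',(d*100).round(2))
    if ang is not None:
        for a in (ang,ang+np.pi):
            rv=np.degrees((target(p,a)*c.inv()).as_rotvec()); print('rot deg',rv.round(2),np.linalg.norm(rv).round(1))
    sl=slopeR(p).inv(); print('tcp in slope', (sl.apply(s['tool_pos']-world(p,np.zeros(3)))*1000).round(1),'force',sl.apply(s['contact_force']).round(1),'q',s['qpos'].round(2),'w',round(s['width'],4),s['grip_force'],'t',s['clock'])
    t=sl*c; y=t.as_matrix()[:,1]; print('bar-ang of tool deg',np.degrees(np.arctan2(-y[0],y[1])).round(1),'tool z',t.as_matrix()[:,2].round(3))
E
python3 - <<'E'
from h import *
from workcell import manip
p=np.load('p.npy'); plan(manip.sense(),p,[-.03,-.05,.17],p[4])
E
```

```text
shift cm [ -7.   -24.45   1.  ]
rot deg [-26.11 -22.95 104.64] 110.3
rot deg [ 21.05 -24.21 -70.86] 77.8
tcp in slope [ 43.4 187.7 116.1] force [-1.   0.2 -1.1] q [-0.    0.13 -0.04  1.41 -0.    1.57] w 0.0852 0.0 t 0.1
bar-ang of tool deg -95.6 tool z [-0.501  0.    -0.865]
```

Request:
apply_moves:
  deltas:
    - [[-1.865,-1.64,7.475],[-0.5,-1.75,0.2],0]
    - [[-1.865,-1.64,7.475],[-0.5,-1.75,0.2],0]
    - [[-1.865,-1.64,7.475],[-0.5,-1.75,0.1],0]
    - [[-1.865,-1.64,7.475],[-0.5,-1.75,0.1],0]
    - [[-1.865,-1.64,7.475],[-0.5,-1.75,0.1],0]
    - [[-1.865,-1.64,7.475],[-0.5,-1.75,0.1],0]
    - [[-1.865,-1.64,7.475],[-0.5,-1.75,0.1],0]

```text
clock: 0.8
tool_pos: [0.4895, -0.1229, 0.24]
orientation: [0.146, 0.313, 0.938, -0.01]
contact_force: [-0.1, 0.1, 0.5]
width: 0.0855
grip_force: 0.0
```

Request:
apply_moves:
  deltas:
    - [[-1.865,-1.64,7.475],[-0.5,-1.75,0],0]
    - [[-1.865,-1.64,7.475],[-0.5,-1.75,0],0]
    - [[-1.865,-1.64,7.475],[-0.5,-1.75,0],0]
    - [[-1.865,-1.64,7.475],[-0.5,-1.75,0],0]
    - [[-1.865,-1.64,7.475],[-0.5,-1.75,0.1],0]
    - [[-1.865,-1.64,7.475],[-0.5,-1.75,0],0]
    - [[-1.865,-1.64,7.475],[-0.5,-1.75,0],0]
    - [[0,0,0],[0,0,0],0]

```text
clock: 1.6
tool_pos: [0.4537, -0.2471, 0.2402]
orientation: [0.258, -0.145, 0.955, -0.017]
contact_force: [-0.7, 0.5, -0.2]
width: 0.0855
grip_force: 0.0
```

```bash
python3 - <<'E'
from h import *
from workcell import manip
import pickle
c=manip.calibration('wrist'); im=manip.camera('wrist'); cv2.imwrite('pics/w1.png',im[:,:,::-1]); pickle.dump(c,open('w1.pkl','wb'))
p=np.load('p.npy'); plan(manip.sense(),p,[0,0,.1],p[4])
P=pts(p)
for k in P: print(k,proj(c,world(p,np.array(P[k]))).round(0))
E
```

```text
shift cm [ 5.7   5.66 -4.54]
rot deg [-0.18 -0.12  0.23] 0.3
rot deg [  89.39    7.68 -155.71] 179.7
tcp in slope [-30.6 -51.6 170.2] force [ 0.2  0.7 -0.2] q [-0.7  -0.21 -0.45  0.95  0.36 -0.93] w 0.0849 0.0 t 1.65
bar-ang of tool deg 12.3 tool z [-0.002  0.001 -1.   ]
pL [[437. 224.]]
pT [[404. 324.]]
pR [[301. 304.]]
pB [[325. 199.]]
piv [[222. 188.]]
eye [[204. 266.]]
white [[371. 337.]]
black [[376. 227.]]
tab [[198. 253.]]
cL [[493. 161.]]
cR [[187.  91.]]
```

View pics/w1.png

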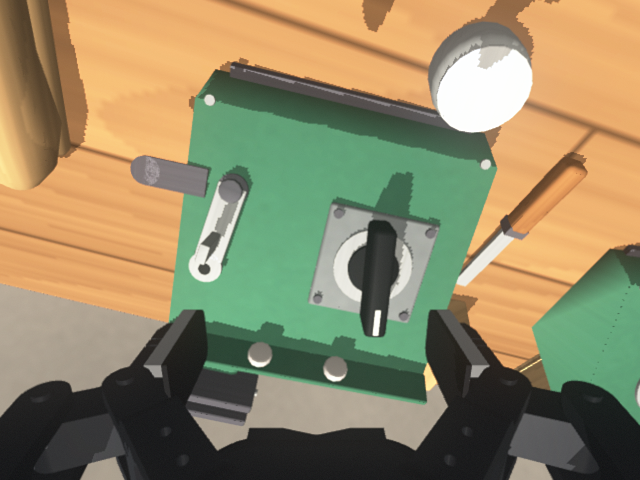

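The wrist view shows plate corners at (332,199), (439,219), (411,321) and (309,304). The pivot is at (231,186), the eye at (205,268), and the bar runs from (381,223) to (374,336) at its white end. All are within 10 px of what I predicted.

```bash
python3 - <<'E'
from h import *
from workcell import manip
import pickle
c=pickle.load(open('w1.pkl','rb')); cs=manip.calibration('side'); s=580/150; s2=599/155
o=dict(pL=(137,243),pT=(243,147),pR=(332,233),pB=(217,340),piv=(303,420),eye=(411,351))
o={k:(285+a/s-.5,220+b/s2-.5) for k,(a,b) in o.items()}
w=dict(pL=(439,219),pT=(411,321),pR=(309,304),pB=(332,199),piv=(231,186),eye=(205,268),white=(374,336),black=(381,223))
for ob in ([(c,w)],[(cs,o),(c,w)]):
    p,r=fit(ob,np.load('p.npy')); print(p.round(4)); print(r.round(1).tolist())
np.save('p.npy',p)
plan(manip.sense(),p,[0,0,.07],p[4])
E
```

```text
[ 0.5711 -0.2247  0.1253  0.0986  0.1729  0.177 ]
[[1.5, 1.1], [0.3, -0.3], [-1.4, -1.4], [-4.2, 0.1], [-3.8, 5.3], [0.3, -1.8], [0.9, -2.5], [0.7, 1.7]]
[ 0.5704 -0.2248  0.113   0.0987  0.1856  0.1675]
[[-1.7, -0.2], [-1.1, -2.0], [0.1, -0.2], [0.4, 0.2], [1.4, 0.3], [0.3, 0.6], [2.0, 1.7], [-0.4, -0.0], [-1.8, -1.8], [-3.3, -0.3], [-3.2, 3.9], [0.7, -2.8], [1.4, -2.4], [1.1, 1.8]]
shift cm [ 7.2   6.16 -7.54]
rot deg [ 0.77 -0.02  0.19] 0.8
rot deg [-89.3   -8.95 155.78] 179.8
tcp in slope [-30.2 -53.1 174.6] force [ 0.2  0.7 -0.2] q [-0.7  -0.21 -0.45  0.95  0.36 -0.93] w 0.0849 0.0 t 1.65
bar-ang of tool deg 10.8 tool z [-0.002 -0.013 -1.   ]
```

Request:
apply_moves:
  deltas:
    - [[0.2,0,0.05],[1.8,1.54,-1.88],0]
    - [[0.2,0,0.05],[1.8,1.54,-1.88],0]
    - [[0.2,0,0.05],[1.8,1.54,-1.88],0]
    - [[0.2,0,0.05],[1.8,1.54,-1.88],0]
    - [[0,0,0],[0,0,0],0]

```text
clock: 2.15
tool_pos: [0.5269, -0.1799, 0.1628]
orientation: [0.257, -0.147, 0.955, -0.007]
contact_force: [0.0, -0.2, -0.3]
width: 0.0854
grip_force: 0.0
```

```bash
python3 - <<'E'
from h import *
from workcell import manip
import pickle
c=manip.calibration('wrist'); im=manip.camera('wrist')
p=np.load('p.npy'); plan(manip.sense(),p,[0,0,.02],p[4])
P=pts(p)
v=im[:,:,::-1].copy()
for k in ('pL','pT','pR','pB','piv','eye','tab','white','black'):
    a=proj(c,world(p,np.array(P[k])))[0]; cv2.circle(v,tuple(int(x) for x in a),4,(0,0,255),1)
cv2.imwrite('pics/w2.png',v); pickle.dump(c,open('w2.pkl','wb'))
E
```

```text
shift cm [ 2.41 -0.08 -4.27]
rot deg [-0.04 -0.1  -0.39] 0.4
rot deg [-89.1  -10.5  155.69] 179.7
tcp in slope [ 0.7  3.5 68.9] force [-0.  -0.   0.8] q [-0.48 -0.15 -0.57  0.7   0.29 -0.72] w 0.0856 0.0 t 2.2
bar-ang of tool deg 10.9 tool z [-0.002  0.004 -1.   ]
```

View pics/w2.png

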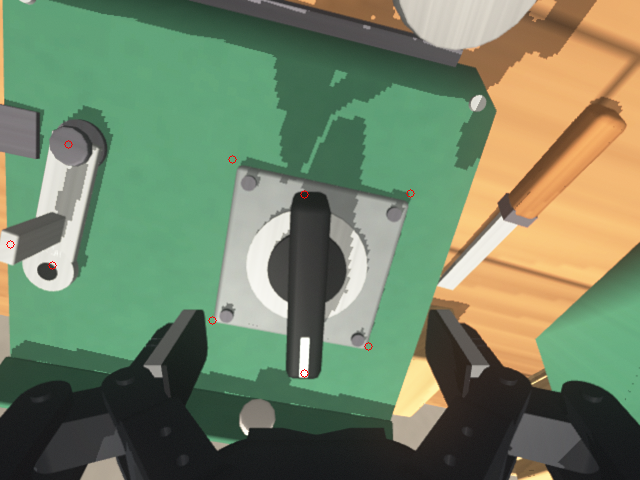

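The prediction matches to within a few pixels. Plate corners are at (240,167), (408,205), (369,347) and (217,322), and the bar runs from (310,193) to (304,378). The pivot is at (70,145), the eye at (47,271) and the tab top at (8,247). I'll refit.

```bash
python3 - <<'E'
from h import *
from workcell import manip
import pickle
c=pickle.load(open('w1.pkl','rb')); c2=pickle.load(open('w2.pkl','rb'))
w=dict(pL=(439,219),pT=(411,321),pR=(309,304),pB=(332,199),piv=(231,186),eye=(205,268),white=(374,336),black=(381,223))
w2=dict(pL=(408,205),pT=(369,347),pR=(217,322),pB=(240,167),piv=(70,145),eye=(47,271),white=(304,377),black=(310,193),tab=(8,247))
p,r=fit([(c,w),(c2,w2)],np.load('p.npy')); print(p.round(4)); print(r.round(1).tolist())
np.save('p.npy',p)
plan(manip.sense(),p,[0,0,.02],p[4])
E
```

```text
[ 0.5699 -0.2238  0.1081  0.1001  0.1588  0.2007]
[[2.9, 3.6], [0.1, 1.5], [-1.1, -0.5], [-2.1, 1.2], [-1.9, 5.1], [-1.1, -2.7], [0.7, -0.8], [4.1, 3.8], [3.7, -8.4], [0.8, 1.5], [-3.6, 0.2], [-5.5, -5.4], [-0.0, 1.7], [2.2, -5.1], [-0.1, -1.2], [-0.5, 5.1], [0.5, -1.5]]
shift cm [ 2.5   0.04 -4.2 ]
rot deg [ 0.72 -0.01 -2.01] 2.1
rot deg [-88.25 -10.18 154.14] 177.9
tcp in slope [-0.6  2.3 68.8] force [-0.  -0.   0.8] q [-0.48 -0.15 -0.57  0.7   0.29 -0.72] w 0.0856 0.0 t 2.2
bar-ang of tool deg 11.2 tool z [-0.002  0.007 -1.   ]
```

Request:
apply_moves:
  deltas:
    - [[0.3,0,-0.8],[0.83,0.01,-1.4],0]
    - [[0.3,0,-0.8],[0.83,0.01,-1.4],0]
    - [[0,0,0],[0.83,0.01,-1.4],0]
    - [[0,0,0],[0,0,0],0.5]
    - [[0,0,0],[0,0,0],1]
    - [[0,0,0],[0,0,0],1]
    - [[0,0,0],[0,0,0],1]
  force: 60

```text
clock: 2.9
tool_pos: [0.5521, -0.1835, 0.1254]
orientation: [0.261, -0.131, 0.956, -0.009]
contact_force: [0.4, 0.4, 1.0]
width: 0.0285
grip_force: 0.0
```

Request:
apply_moves:
  deltas:
    - [[0,0,0],[0,0,0],1]
    - [[0,0,0],[0,0,0],1]

```text
clock: 3.1
tool_pos: [0.5516, -0.1815, 0.1253]
orientation: [0.261, -0.132, 0.956, -0.006]
contact_force: [-5.7, 7.9, 7.3]
width: 0.0172
grip_force: 58.6
```

```bash
python3 - <<'E'
from h import *
from workcell import manip
p=np.load('p.npy'); s=manip.sense(); plan(s,p,[0,0,.02]); print(s['wrist_torque'],slopeR(p).apply([0,0,1]))
E
```

```text
shift cm [ 0.02  0.1  -0.29]
tcp in slope [ 1.2 -1.  22.7] force [-0.5  8.5  8.8] q [-0.46 -0.09 -0.61  0.58  0.27 -0.67] w 0.0172 58.611356019973755 t 3.1
bar-ang of tool deg 9.5 tool z [ 0.004  0.002 -1.   ]
[1.07169131 0.72659683 0.44136786] [-0.49708104 -0.05394851  0.8660254 ]
```

Request:
apply_moves:
  deltas:
    - [[-2.98,-0.32,5.2],[0,0.1,0],1]
    - [[-2.98,-0.32,5.2],[0,0.1,0],1]
    - [[-2.98,-0.32,5.2],[0,0,0],1]
    - [[-2.98,-0.32,5.2],[0,0,0],1]
    - [[-2.98,-0.32,5.2],[0,0,0],1]

```text
clock: 3.6
tool_pos: [0.5516, -0.1814, 0.1252]
orientation: [0.249, -0.376, 0.889, -0.075]
contact_force: [-6.7, 0.7, 5.1]
width: 0.017
grip_force: 58.3
```

```bash
python3 - <<'E'
from h import *
from workcell import manip
p=np.load('p.npy'); s=manip.sense(); plan(s,p,[0,0,.02]); print(s['wrist_torque'])
E
```

```text
shift cm [ 0.02  0.09 -0.29]
tcp in slope [ 1.2 -0.9 22.6] force [-3.1  1.4  7.7] q [-0.45 -0.09 -0.62  0.58  0.27 -1.19] w 0.017 58.334028124809265 t 3.6
bar-ang of tool deg 39.7 tool z [ 0.003 -0.001 -1.   ]
[ 0.04557248  0.93988766 -0.25444643]
```

Request:
apply_moves:
  deltas:
    - [[-3.58,-0.39,6.24],[0,0,0],1]
    - [[-3.58,-0.39,6.24],[0,0,0],1]
    - [[-3.58,-0.39,6.24],[0,0,0],1]
    - [[-3.58,-0.39,6.24],[0,0,0],1]
    - [[-3.58,-0.39,6.24],[0,0,0],1]
    - [[-3.58,-0.39,6.24],[0,0,0],1]
    - [[-2.98,-0.32,5.2],[0,0,0],1]

```text
clock: 4.3
tool_pos: [0.5516, -0.1815, 0.1252]
orientation: [-0.195, 0.713, -0.651, 0.171]
contact_force: [-5.4, 1.3, 6.2]
width: 0.0172
grip_force: 58.3
```

```bash
python3 - <<'E'
from h import *
from workcell import manip
p=np.load('p.npy'); s=manip.sense(); plan(s,p,[0,0,.02]); print(s['wrist_torque'],slopeR(p).inv().apply(s['wrist_torque']))
E
```

```text
shift cm [ 0.02  0.1  -0.29]
tcp in slope [ 1.2 -1.  22.6] force [-1.5  1.8  8. ] q [-0.45 -0.08 -0.61  0.59  0.27 -2.05] w 0.0172 58.27974736690521 t 4.3
bar-ang of tool deg 88.9 tool z [ 0.002  0.001 -1.   ]
[-0.05426799  1.23567322 -0.25641204] [-0.05946587  1.23431481 -0.26174649]
```

Request:
apply_moves:
  deltas:
    - [[-1,-0.1,1.73],[0,0,0],1]
    - [[-0.5,-0.05,0.87],[0,0,0],1]
    - [[0,0,0],[0,0,0],1]

```text
clock: 4.6
tool_pos: [0.5516, -0.1815, 0.1253]
orientation: [-0.191, 0.727, -0.635, 0.175]
contact_force: [-4.7, 1.6, 6.4]
width: 0.0172
grip_force: 72.0
```

```bash
python3 - <<'E'
from h import *
from workcell import manip
p=np.load('p.npy'); s=manip.sense(); plan(s,p,[0,0,.02]); print(slopeR(p).inv().apply(s['wrist_torque']))
E
```

```text
shift cm [ 0.02  0.1  -0.29]
tcp in slope [ 1.2 -1.  22.7] force [-0.7  2.1  7.9] q [-0.46 -0.08 -0.61  0.59  0.27 -2.1 ] w 0.0172 72.01438151299953 t 4.6
bar-ang of tool deg 91.5 tool z [ 0.001  0.001 -1.   ]
[-0.03310181  1.04888677 -1.69661816]
```

Request:
apply_moves:
  deltas:
    - [[0,0,0],[0,0,0],0.5]
    - [[0,0,0],[0,0,0],0]
    - [[0,0,0],[0,0,0],0]
    - [[0,0,0],[-1,-0.1,1.7],0]
    - [[0,0,0],[-1.2,-0.1,2.1],0]
    - [[0,0,0],[-1.2,-0.1,2.1],0]
    - [[0,0,0],[0,0,0],0]

```text
clock: 5.3
tool_pos: [0.5186, -0.185, 0.1867]
orientation: [-0.192, 0.728, -0.633, 0.178]
contact_force: [0.4, -0.5, 0.7]
width: 0.0856
grip_force: 0.0
```

```bash
python3 - <<'E'
from h import *
from workcell import manip
import pickle
p=np.load('p.npy'); s=manip.sense(); t=p[5]
c=manip.calibration('wrist'); im=manip.camera('wrist'); cv2.imwrite('pics/w3.png',im[:,:,::-1]); pickle.dump(c,open('w3.pkl','wb'))
plan(s,p,[-.04+.046*np.cos(t),-.13-.046*np.sin(t),.10],-t)
P=pts(p)
for k in P: print(k,proj(c,world(p,np.array(P[k])))[0].round(0))
E
```

```text
shift cm [  1.28 -13.77   0.75]
rot deg [ 51.58   5.77 -89.3 ] 103.3
rot deg [-38.3   -3.88  66.35] 76.7
tcp in slope [ 3.2 -0.9 92.4] force [ 0.6 -0.5  0.5] q [-0.5  -0.17 -0.55  0.75  0.29 -2.14] w 0.0856 0.0 t 5.3
bar-ang of tool deg 91.8 tool z [ 0.005 -0.001 -1.   ]
pL [392. 319.]
pT [249. 315.]
pR [245. 170.]
pB [407. 175.]
piv [409.  18.]
eye [275. -15.]
white [241. 284.]
black [410. 264.]
tab [325. -28.]
cL [458. 355.]
cR [525. -57.]
```

View pics/w3.png

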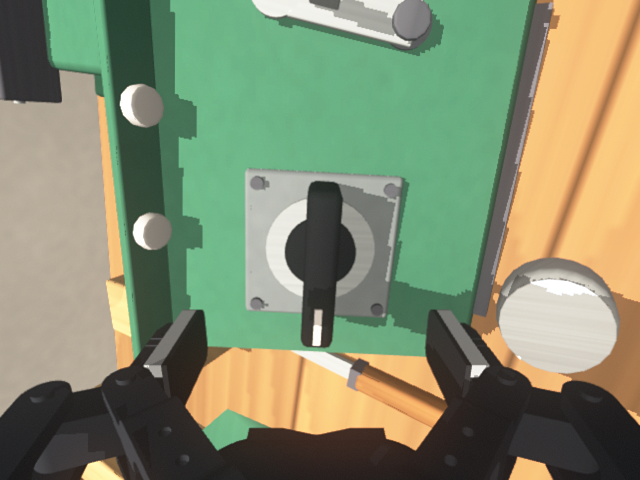

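The handle now lies across the plate, with its white end at (316,346) on the left and the bar parallel to the plate's edges, so it's off. Next is the hasp.

Request:
apply_moves:
  deltas:
    - [[3.97,0.44,-6.87],[0.1,-1.06,0.06],0]
    - [[3.97,0.44,-6.87],[0.1,-1.06,0.06],0]
    - [[3.97,0.44,-6.87],[0.1,-1.06,0.06],0]
    - [[3.97,0.44,-6.87],[0.1,-1.06,0.06],0]
    - [[3.97,0.44,-6.87],[0.1,-1.06,0.06],0]
    - [[3.97,0.44,-6.87],[0.1,-1.06,0.06],0]
    - [[3.97,0.44,-6.87],[0.1,-1.06,0.06],0]

```text
clock: 6.05
tool_pos: [0.5248, -0.2584, 0.1855]
orientation: [0.251, -0.346, 0.902, -0.064]
contact_force: [0.8, 0.1, 0.1]
width: 0.0853
grip_force: 0.0
```

Request:
apply_moves:
  deltas:
    - [[3.97,0.44,-6.87],[0.1,-1.06,0.06],0]
    - [[3.97,0.44,-6.87],[0.1,-1.06,0.06],0]
    - [[3.97,0.44,-6.87],[0.1,-1.06,0.06],0]
    - [[3.97,0.44,-6.87],[0.1,-1.06,0.06],0]
    - [[3.97,0.44,-6.87],[0.1,-1.06,0.06],0]
    - [[3.97,0.44,-6.87],[0.1,-1.06,0.06],0]
    - [[0,0,0],[0,0,0],0]

```text
clock: 6.75
tool_pos: [0.531, -0.3226, 0.1891]
orientation: [0.257, 0.046, 0.964, 0.042]
contact_force: [-0.4, 0.6, 0.4]
width: 0.0852
grip_force: 0.0
```

```bash
python3 - <<'E'
from h import *
from workcell import manip
import pickle
p=np.load('p.npy'); s=manip.sense(); t=p[5]
c=manip.calibration('wrist'); im=manip.camera('wrist'); cv2.imwrite('pics/w4.png',im[:,:,::-1]); pickle.dump(c,open('w4.pkl','wb'))
plan(s,p,[-.04+.046*np.cos(t),-.13-.046*np.sin(t),.018],-t)
P=pts(p)
for k in ('piv','eye','tab'): print(k,proj(c,world(p,np.array(P[k])))[0].round(0))
E
```

```text
shift cm [ 4.11  0.43 -6.59]
rot deg [-0.29  0.15  0.04] 0.3
rot deg [  89.59   10.06 -155.6 ] 179.8
tcp in slope [   2.2 -139.    95.8] force [-0.1  0.6  0.5] q [-0.73  0.02 -0.36  0.82  0.38 -0.56] w 0.0852 0.0 t 6.75
bar-ang of tool deg -11.7 tool z [ 0.003  0.004 -1.   ]
piv [314. 179.]
eye [314. 287.]
tab [314. 271.]
```

View pics/w4.png

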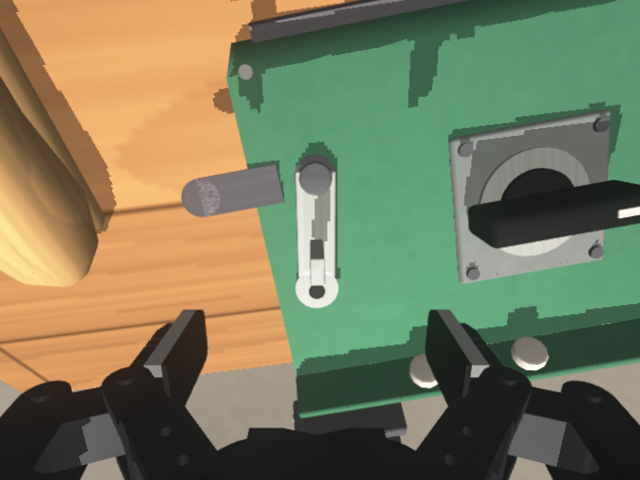

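The tab top is at (317,270), pivot (316,176) and eye (317,291), about 3 px (1 mm) off the prediction. I'll descend and grip the tab.

Request:
apply_moves:
  deltas:
    - [[0,0,0],[1.03,0.13,-1.65],0]
    - [[0,0,0],[1.03,0.13,-1.65],0]
    - [[0,0,0],[1.03,0.13,-1.65],0]
    - [[0,0,0],[1.03,0.13,-1.63],0]
    - [[0,0,0],[0,0,0],0.5]
    - [[0,0,0],[0,0,0],1]
    - [[0,0,0],[0,0,0],1]
    - [[0,0,0],[0,0,0],1]
  force: 30

```text
clock: 7.6
tool_pos: [0.5722, -0.317, 0.1264]
orientation: [0.258, 0.045, 0.964, 0.041]
contact_force: [0.3, -0.2, 0.8]
width: 0.0283
grip_force: 0.0
```

Request:
apply_moves:
  deltas:
    - [[0,0,0],[0,0,0],1]
    - [[0,0,0],[0,0,0],1]

```text
clock: 7.8
tool_pos: [0.5721, -0.3179, 0.1261]
orientation: [0.258, 0.045, 0.964, 0.04]
contact_force: [-1.5, -2.4, 1.3]
width: 0.0072
grip_force: 29.2
```

```bash
python3 - <<'E'
from h import *
from workcell import manip
p=np.load('p.npy'); s=manip.sense(); plan(s,p,[0,0,.02])
S=slopeR(p); cc=np.array([-.04,-.13,0]); x=S.inv().apply(s['tool_pos']-world(p,np.zeros(3)))-cc
a=np.arctan2(-x[1],x[0]); print('r',np.hypot(x[0],x[1]),'ang',np.degrees(a),S.apply([0,0,1]))
# even steps of da clockwise
for da in (6,6.5):
  th=np.radians(np.arange(0,13)*da)
  q=[R.from_rotvec([0,0,-t]).apply(x) for t in th]
  print(da,(-np.array(S.apply([0,0,da]))).round(2)); print((100*S.apply(np.diff(q,axis=0))).round(2).tolist())
E
```

```text
shift cm [-2.04 13.74 -0.37]
tcp in slope [   6.6 -138.8   20.5] force [-0.9 -2.2  2. ] q [-0.67  0.1  -0.42  0.66  0.36 -0.5 ] w 0.0072 29.208984375 t 7.8
bar-ang of tool deg -11.5 tool z [ 0.005  0.    -1.   ]
r 0.047385539660496676 ang 10.666027168929595 [-0.49708104 -0.05394851  0.8660254 ]
6 [ 2.98  0.32 -5.2 ]
[[-0.05, -0.49, -0.06], [-0.09, -0.48, -0.08], [-0.14, -0.46, -0.11], [-0.18, -0.44, -0.13], [-0.22, -0.42, -0.15], [-0.26, -0.39, -0.17], [-0.29, -0.35, -0.19], [-0.32, -0.32, -0.2], [-0.35, -0.27, -0.22], [-0.37, -0.23, -0.23], [-0.39, -0.18, -0.24], [-0.41, -0.13, -0.24]]
6.5 [ 3.23  0.35 -5.63]
[[-0.05, -0.53, -0.06], [-0.11, -0.52, -0.09], [-0.16, -0.5, -0.12], [-0.21, -0.47, -0.15], [-0.25, -0.44, -0.17], [-0.3, -0.4, -0.19], [-0.33, -0.36, -0.21], [-0.37, -0.31, -0.23], [-0.4, -0.26, -0.25], [-0.42, -0.21, -0.26], [-0.44, -0.15, -0.26], [-0.46, -0.09, -0.27]]
```

Request:
apply_moves:
  deltas:
    - [[3.23,0.35,-5.63],[-0.05,-0.53,-0.06],1]
    - [[3.23,0.35,-5.63],[-0.11,-0.52,-0.09],1]
    - [[3.23,0.35,-5.63],[-0.16,-0.5,-0.12],1]
    - [[3.23,0.35,-5.63],[-0.21,-0.47,-0.15],1]
    - [[3.23,0.35,-5.63],[-0.25,-0.44,-0.17],1]
    - [[3.23,0.35,-5.63],[-0.3,-0.4,-0.19],1]

```text
clock: 8.4
tool_pos: [0.5611, -0.3475, 0.1182]
orientation: [0.231, 0.367, 0.893, 0.123]
contact_force: [-4.1, -5.5, 1.5]
width: 0.0076
grip_force: 30.4
```

Request:
apply_moves:
  deltas:
    - [[3.23,0.35,-5.63],[-0.33,-0.36,-0.21],1]
    - [[3.23,0.35,-5.63],[-0.37,-0.31,-0.23],1]
    - [[3.23,0.35,-5.63],[-0.4,-0.26,-0.25],1]
    - [[3.23,0.35,-5.63],[-0.42,-0.21,-0.26],1]
    - [[3.23,0.35,-5.63],[-0.44,-0.15,-0.26],1]
    - [[3.23,0.35,-5.63],[-0.46,-0.09,-0.27],1]
    - [[0,0,0],[0,0,0],1]

```text
clock: 9.1
tool_pos: [0.5357, -0.3622, 0.103]
orientation: [0.177, 0.645, 0.719, 0.189]
contact_force: [-5.4, -7.5, 1.4]
width: 0.0076
grip_force: 29.2
```

```bash
cat > st.py <<'E'
from h import *
from workcell import manip
p=np.load('p.npy'); s=manip.sense(); plan(s,p,[0,0,.02])
S=slopeR(p); cc=np.array([-.04,-.13,0]); x=S.inv().apply(s['tool_pos']-world(p,np.zeros(3)))-cc
a=np.arctan2(-x[1],x[0]); print('r',np.hypot(x[0],x[1]),'ang',np.degrees(a),S.inv().apply(s['wrist_torque']), 'down-slope',S.apply([-1,0,0]))
E
python3 st.py
```

```text
shift cm [ 1.61 18.17  1.94]
tcp in slope [ -40.5 -178.9   21. ] force [-4.6 -6.9  4.3] q [-0.77  0.12 -0.44  0.64  0.39  0.77] w 0.0076 29.24689382314682 t 9.1
bar-ang of tool deg -89.8 tool z [ 0.001 -0.011 -1.   ]
r 0.04888263024574307 ang 90.61580570414975 [-1.63818016  1.52066192  0.16718511] down-slope [-0.86096961 -0.09344157 -0.5       ]
```

Request:
apply_moves:
  deltas:
    - [[1,0.1,-1.73],[-0.17,-0.02,-0.1],1]
    - [[0.5,0.05,-0.87],[-0.09,-0.01,-0.05],1]
    - [[0,0,0],[0,0,0],1]

```text
clock: 9.4
tool_pos: [0.5338, -0.3624, 0.1019]
orientation: [0.173, 0.662, 0.703, 0.194]
contact_force: [-4.4, -7.6, 1.4]
width: 0.0077
grip_force: 30.4
```

```bash
python3 st.py
```

```text
shift cm [ 1.8  18.19  2.05]
tcp in slope [ -42.7 -178.9   21. ] force [-3.8 -7.1  3.8] q [-0.77  0.12 -0.45  0.64  0.39  0.81] w 0.0077 30.35121738910675 t 9.4
bar-ang of tool deg -92.6 tool z [ 0.002 -0.01  -1.   ]
r 0.04897005333417762 ang 93.16016400883679 [-1.59504502  1.36174198  0.23301338] down-slope [-0.86096961 -0.09344157 -0.5       ]
```

Request:
apply_moves:
  deltas:
    - [[0.5,0.05,-0.87],[-0.17,-0.02,-0.1],1]
    - [[0,0,0],[-0.17,-0.02,-0.1],1]
    - [[0,0,0],[0,0,0],1]

```text
clock: 9.7
tool_pos: [0.5336, -0.3624, 0.1019]
orientation: [0.173, 0.666, 0.698, 0.198]
contact_force: [8.8, -5.4, -0.1]
width: 0.0076
grip_force: 32.8
```

```bash
python3 st.py; python3 - <<'E'
from workcell import manip
import cv2
im=manip.camera('side')[220:375,285:435,::-1]; cv2.imwrite('pics/s5.png',cv2.resize(im,(580,599),interpolation=cv2.INTER_CUBIC))
E
```

```text
shift cm [ 1.82 18.19  2.05]
tcp in slope [ -42.9 -178.9   21.1] force [ 7.  -6.4 -4.2] q [-0.77  0.12 -0.45  0.64  0.4   0.82] w 0.0076 32.7677920460701 t 9.7
bar-ang of tool deg -93.4 tool z [ 0.009 -0.01  -1.   ]
r 0.048961013591697695 ang 93.40625359187952 [-1.49809637 -0.70205421  0.35165075] down-slope [-0.86096961 -0.09344157 -0.5       ]
```

View pics/s5.png

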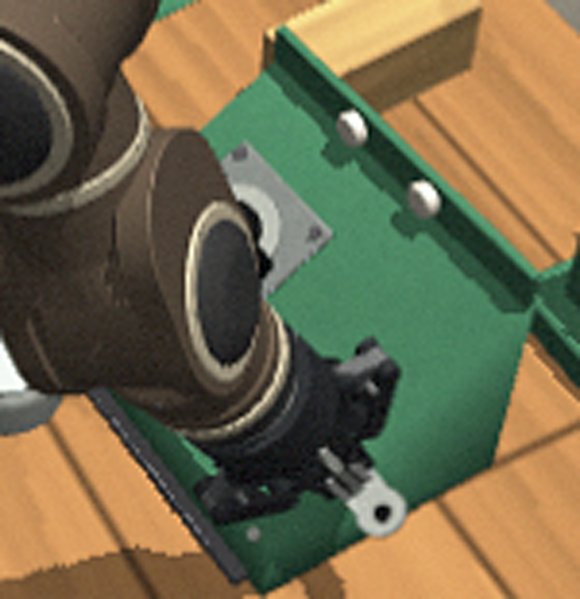

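The hasp is at its stop: the TCP didn't follow the last 3 mm and the force reversed. Its eye is over the lug at (382,513). I'll release and back off.

Request:
apply_moves:
  deltas:
    - [[0,0,0],[0,0,0],0.5]
    - [[0,0,0],[0,0,0],0]
    - [[0,0,0],[0,0,0],0]
    - [[0,0,0],[-1,-0.1,1.7],0]
    - [[0,0,0],[-1.5,-0.15,2.6],0]
    - [[0,0,0],[-1.5,-0.15,2.6],0]
    - [[0,0,0],[-1.5,0,2.6],0]
    - [[0,0,0],[0,0,2],0]

```text
clock: 10.55
tool_pos: [0.4747, -0.3638, 0.2156]
orientation: [0.17, 0.668, 0.697, 0.198]
contact_force: [0.7, 0.2, 0.9]
width: 0.0854
grip_force: 0.0
```

Request:
apply_moves:
  deltas:
    - [[0,0,0],[-3,0,3],0]
    - [[0,0,0],[-3,0,3],0]
    - [[0,0,0],[-2,0,2],0]
    - [[0,0,0],[0,0,0],0]

```text
clock: 10.95
tool_pos: [0.395, -0.3647, 0.2976]
orientation: [0.172, 0.668, 0.697, 0.197]
contact_force: [0.1, -0.3, -0.2]
width: 0.0856
grip_force: 0.0
```

```bash
python3 - <<'E'
from workcell import manip
import cv2,numpy as np
a=manip.camera('wrist')[:,:,::-1]; b=manip.camera('side')[180:400,240:460,::-1]
cv2.imwrite('pics/f6.png',np.hstack([cv2.resize(a,(400,300)),cv2.resize(b,(400,300*4//3))[:300]]) if 0 else np.vstack([cv2.resize(a[:360],(533,300)),cv2.resize(b[20:],(533,300)) ]))
E
```

```text
(no output)
```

View pics/f6.png

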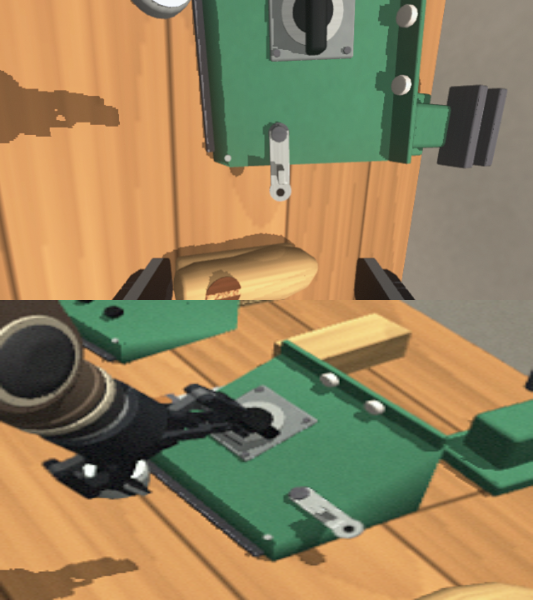

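The wrist view (top) shows the bar level at (315,25). The hasp points straight out from (279,132) to (280,192), past the console's side, with its eye over the lug. The arm is clear and everything else is where it was.

```bash
python3 -c "
from workcell import manip
print(manip.sign_off())"
```

```text
the job is handed in; nothing more can be done
None
```

The isolator handle was turned to off at its stop first, then the hasp was swung fully out to its stop with its eye past the console's side; I let go of both, touched nothing else, and handed the job in at about 11 s.

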